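Release the ratchet stop on the striker shelf and push it back

TASK

Make room on the marble striker shelf: press the ribbed end of the red rocker on top of the blue sliding stop fully down, which frees the ratchet, then push the stop all the way back along its steel bar until it meets the end post. Only touch and push, with nothing pinched or lifted; the rocker stays pressed down, and the loose striker, coin, puck and brass cap penned between the jaws stay where they lie.

Things in the scene. Friction and masses are not known exactly. Their poses are not given: they have to be found in the camera images.
- shelf: fixed marble slab, 200 (x) by 520 mm (y), top 140 mm above the work surface; red bin below juts out to x = 190 mm. Origin on the work surface under the slab's centre; z up, turned only about z. Steel ratchet bar along y at x = 0, 22 mm wide, 20 mm above the slab. Dark fixed jaw at y = -215 mm, 120 wide, 60 high; dark end post at y = +192 to +206 mm, 60 wide, 34 high
- jaw (a joint): travel (m) of the blue sliding stop along the shelf's +y, away from the fixed jaw: 0 to 0.200; 0.200 = fully back, housing against the end post. It slides with 1 to 4 N of drag and stays where left. With the ratchet engaged it has at most about 12 mm of slack that way, then locks
- jaw_face (a point): middle of the face of the stop's upright blue plate that looks to the shelf's -y (to the fixed jaw): push here towards +y. 58 mm above the slab; axes as the shelf's. Plate 120 mm wide (x), 12 thick (y), from 3 to 83 mm above the slab. Behind it (+y) a housing 50 mm wide, 34 high reaches to 86 mm from this face and carries the rocker
- release (a joint): angle (rad) of the red rocker on top of the stop's housing: 0 = ribbed end up, ratchet engaged; 0.36 = ribbed end down, ratchet free. Its pivot is stiff: it takes 4 to 6 N on the ribbed end, moves with the finger and stays where it is left; the ratchet is free from about 0.28 up
- press_pad (a point): on the upper face of the rocker's ribbed end, 22 mm from the pivot and 73 mm from the jaw_face plane towards the shelf's +y: press straight down here. Rocker 38 mm wide (x), 60 long (y), 6 thick; this point starts 51 mm above the slab and goes down 8 mm to a firm stop. Axes tilt with the rocker (x as the shelf's)
- striker: loose grey striker, disc 41 mm across, 10 mm thick, lying flat on the slab between the fixed jaw and the sliding stop; origin at the centre of its underside. Leave it alone
- pink_coin: loose faded pink carrom coin, 31 mm across, 9 mm thick, lying flat between the jaws; origin at the centre of its underside. Leave it alone
- wood_puck: loose wooden coin puck, 35 mm across, 12 mm thick, lying flat between the jaws; origin at the centre of its underside. Leave it alone
- brass_cap: loose brass corner cap, 30 x 30 mm, 19 mm high, standing between the jaws; origin at the centre of its underside. Leave it alone

How it is judged:
On the way, in this order (a step that is already met when the one before it is completed fails the run):
1. the rocker is pressed down while the stop is still where it stood (within 15 mm) (value of joint release above 0.28 rad and distance of jaw_face from where it was at the start of the episode below 0.015 m), for 0.1 s.
2. the stop is fully back along its bar (value of joint jaw above 0.194 m), for 0.2 s.
At the end, for the whole second after the job is handed in: the stop is at rest within 6 mm of its full travel, the rocker is still pressed down (above 0.28 rad), and each loose piece is within 12 mm of where it lay (value of joint jaw above 0.194 m and velocity of joint jaw between -0.01 and 0.01 m/s and value of joint release above 0.28 rad and distance of each of striker, pink_coin, wood_puck, brass_cap from where it was at the start of the episode below 0.012 m); the robot touches nothing.
It fails at once if a loose piece (striker, coin, puck or brass cap) is moved or lifted by more than 12 mm (distance of any of striker, pink_coin, wood_puck, brass_cap from where it was at the start of the episode above 0.012 m).
It fails at once if the stop's plate is straddled between the fingers, as for a pinch (y of the grasp point in the frame of jaw_face between 0.001 and 0.011 m and x of the grasp point in the frame of jaw_face between -0.06 and 0.06 m and z of the grasp point in the frame of jaw_face below 0.018 m).
It fails at once if the rocker is straddled between the fingers, as for a pinch (x of the grasp point in the frame of press_pad between -0.019 and 0.019 m and y of the grasp point in the frame of press_pad between -0.05 and 0.008 m and z of the grasp point in the frame of press_pad below -0.002 m).
It also fails if it takes over 45 s, if anything falls off the work surface, if the arm or the gripper's body presses on something with over 40 N, if the wrist force passes 120 N, or if a joint passes its speed limit or range.

ROBOT

A 7-joint arm with a two-finger parallel gripper is mounted at the origin on the work surface. World frame = base frame: x ahead of the robot, y to its left, z up, the work surface at z = 0. Lengths are in m, angles in rad, forces in N, time in s.
With the tool pointing down it reaches from about 0.375 to 0.925 m from the base axis. Payload 3.1 kg.
Tool frame: the origin (TCP) lies between the finger pads; the fingertips stand 19 mm ahead of it and the grasp point (between the pads) is the TCP; z points along the fingers, y is the line along which they close (so a half turn about z gives the same grasp; the last joint's range is limited). The gripper opens to 85 mm and grips with 20 to 120 N. Pads are 22 mm wide; open, the fingers measure 114 mm over their backs; the gripper's body (76 mm by 85 mm) begins 54 mm behind the grasp point. The pads swing forward as they close: fully open they stand 13 mm farther back than shut.
Start: joints at [1.01, 0.383, 0.044, 1.598, -0.018, 1.161, -0.05], TCP at [0.29, -0.582, 0.25] pointing down, gripper open.
Joint ranges: [-2.61, 2.61], [-0.41, 2.15], [-1.48, 1.57], [0, 2.5], [-1.57, 4.71], [0.05, 1.97], [-2.85, 2.85]. Speed limits (rad/s): [2.79, 2.79, 3.14, 3.14, 3.14, 3.14, 3.14].

INTERFACE

Orientations are given as a unit quaternion [x, y, z, w].
In Python, from bench import move_ptp, movel, move_j, move_gripper, pause, inverse_kinematics, read_camera, camera_params, MotionError, sign_off, look_for, tip_of, read_time_s, read_qpos, read_joint_vel, read_effort, read_eef_pos, read_tcp_rot, read_ft_force, read_ft_torque, read_finger_gap, read_grasp_force gives the robot as it stands. Calls block until the motion is done:
- move_ptp(position, orientation): joint-space move of the TCP to a pose.
- movel(position, orientation=None, speed=0.15): straight line of the TCP; orientation=None keeps the orientation; speed is the mean speed in m/s.
- move_j(angles): joint-space move.
- move_gripper(opening, effort=None): finger opening in m; effort is the grip in N (None keeps the last); returns when the fingers have stopped.
- pause(seconds).
- inverse_kinematics(position, orientation): joint angles nearest the present ones, or None.
- read_camera(name): name is "scene" or "top"; returns the picture (480x640x3 uint8, red, green, blue); there is no depth.
- camera_params(name): a dict with "K" (3x3 intrinsics, pixels), "camera_from_world" (4x4, takes a point from world to camera coordinates). Camera axes: x right, y down, z forward; pixel columns grow to the right and rows downward; lengths in m; the calibration is good to about 2 mm. A picture is of the moment at which its call begins. camera_params takes no time and is no camera call.
A pose or a line that the arm cannot do raises MotionError and nothing moves.
- sign_off(): hands the job in; it is judged then, once.
Trained networks look in the newest picture that a camera, given by its name, has taken for a name from the list of things; names that differ only in an ending like _2 or _b are one class to them, and where a whole thing is asked for, a point or a joint stands for the part that bears it (a point fixed in the world has none). Each returns a list of dicts, best first, with "confidence" (0 to 1); they miss things now and then, are a little off and sometimes report something else, mostly with a low value. They report only what shows in the picture. A call takes as long as a camera call.
- look_for(camera, name): "at" ([column, row] in pixels, amid what is visible of it).
- tip_of(camera, name): "at" ([column, row] in pixels: a listed point, or the origin of a listed thing).
Readings, each from a call of its own:
- read_time_s(): time.
- read_qpos(): joint angles.
- read_joint_vel(): joint speeds.
- read_effort(): joint torques, N m.
- read_eef_pos(): TCP position.
- read_tcp_rot(): TCP orientation.
- read_ft_force(): force on the tool from outside, world axes, zero at the start.
- read_ft_torque(): the same for the moment, N m.
- read_finger_gap(): finger opening in m.
- read_grasp_force(): force on a finger pad.
Only numpy, scipy, OpenCV 4.12 (cv2) and the standard library are available. Lean on these libraries where they do the work, as an engineer would, in place of code of your own. Each camera call takes 0.05 s, during which the arm holds its last target. There are 200 camera calls.

## Working session

There is one attempt and no reset: what is moved stays moved. The work goes in short steps, each a Python script; the robot and the scene stay as the last script left them, time stands still between calls to the robot, and variables do not carry over. Pictures are saved under pics/ and viewed, at most 10 in all, crops included, and the job is handed in when it is done.

```bash
ls; mkdir -p pics
python3 - <<'E'
from bench import *
import cv2, numpy as np
for c in ("scene","top"):
    im=read_camera(c); cv2.imwrite(f"pics/{c}0.png",im[:,:,::-1])
    p=camera_params(c); print(c,np.round(p["K"],1).tolist(),np.round(p["camera_from_world"],3).tolist())
    for n in ("shelf","jaw_face","press_pad","striker","pink_coin","wood_puck","brass_cap"):
        for f in (look_for,tip_of):
            print(n,f.__name__,[(np.round(d["at"]).tolist(),round(d["confidence"],2)) for d in f(c,n)][:2])
print(read_time_s(),read_tcp_rot())
E
```

```text
pics
scene [[454.7, 0.0, 315.4], [0.0, 454.7, 239.0], [0.0, 0.0, 1.0]] [[-0.571, 0.821, 0.013, 0.387], [0.457, 0.331, -0.826, -0.125], [-0.682, -0.465, -0.564, 1.084], [0.0, 0.0, 0.0, 1.0]]
shelf call [([370.0, 324.0], 0.62)]
shelf call [([360.0, 333.0], 0.84), ([341.0, 201.0], 0.67)]
jaw_face call [([353.0, 223.0], 0.61)]
jaw_face call [([341.0, 201.0], 0.92)]
press_pad call []
press_pad call [([380.0, 227.0], 0.64)]
striker call [([277.0, 228.0], 0.7)]
striker call [([279.0, 233.0], 0.62)]
pink_coin call [([317.0, 189.0], 0.71), ([367.0, 228.0], 0.49)]
pink_coin call [([319.0, 195.0], 0.56)]
wood_puck call [([369.0, 227.0], 0.5)]
wood_puck call []
brass_cap call [([255.0, 209.0], 0.74)]
brass_cap call [([255.0, 219.0], 0.53)]
top [[548.2, 0.0, 312.6], [0.0, 548.2, 235.5], [0.0, 0.0, 1.0]] [[-0.024, -1.0, -0.002, -0.047], [-0.995, 0.024, -0.096, 0.578], [0.096, -0.0, -0.995, 0.797], [0.0, 0.0, 0.0, 1.0]]
shelf call [([260.0, 221.0], 0.77)]
shelf call [([263.0, 243.0], 0.68)]
jaw_face call [([280.0, 232.0], 0.67)]
jaw_face call [([304.0, 242.0], 0.88), ([401.0, 222.0], 0.55)]
press_pad call [([261.0, 232.0], 0.88)]
press_pad call [([246.0, 227.0], 0.95)]
striker call [([362.0, 214.0], 0.59), ([264.0, 233.0], 0.52)]
striker call [([364.0, 216.0], 0.68)]
pink_coin call [([375.0, 308.0], 0.75)]
pink_coin call [([375.0, 310.0], 0.64)]
wood_puck call [([343.0, 302.0], 0.57)]
wood_puck call []
brass_cap call [([402.0, 222.0], 0.56)]
brass_cap call [([404.0, 222.0], 0.84)]
1.5 [9.73345460e-01 2.29343879e-01 7.87589803e-06 4.27672313e-06]
```

View pics/top0.png

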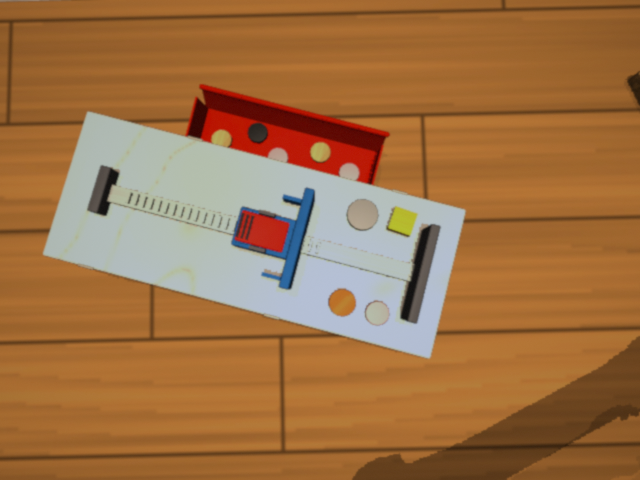

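View pics/scene0.png

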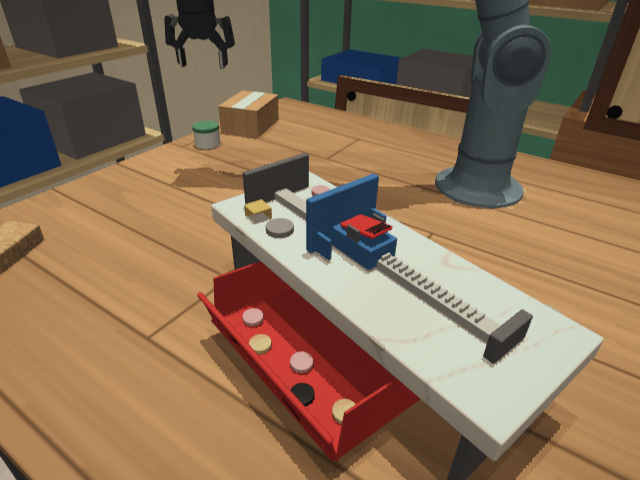

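The pictures show the shelf with corners at about (87,112), (465,210), (430,357) and (44,255) in the top view. Its +y points left. The plate is at column ~300, the ribbed end near (246,227), and the pieces sit on the right, clear of the bar.

```bash
cat > h.py <<'E'
from bench import *
import numpy as np, cv2
from scipy.optimize import least_squares
def project(c,P):
    p=camera_params(c); T=np.array(p["camera_from_world"]); K=np.array(p["K"])
    q=K@(T[:3,:3]@np.atleast_2d(P).T+T[:3,3:]); return (q[:2]/q[2]).T
def s2w(s,p):
    c,n=np.cos(s[2]),np.sin(s[2]); p=np.atleast_2d(p).astype(float)
    return np.c_[s[0]+c*p[:,0]-n*p[:,1],s[1]+n*p[:,0]+c*p[:,1],p[:,2]]
E
python3 - <<'E'
from h import *
C=[[.1,.26,.14],[.1,-.26,.14],[-.1,-.26,.14],[-.1,.26,.14]]
t=np.array([[87,112],[465,210],[430,357],[44,255]])
r=least_squares(lambda s:(project("top",s2w(s,C))-t).ravel(),[.6,0,-.25]); s=r.x
print(s,np.round(r.fun,1))
# jaw face y in shelf, from several sightings
f=lambda y:[[0,y,.198]]; g=lambda y:[[0,y+.073,.191]]
for c,fn,px in (("top",f,(304,242)),("scene",f,(341,201)),("top",g,(246,227)),("scene",g,(380,227))):
    k=least_squares(lambda v:(project(c,s2w(s,fn(v[0])))-px).ravel(),[-.05]); print(c,px,k.x,np.round(k.fun,1))
print("scene corners",np.round(project("scene",s2w(s,C))).tolist())
for a in (s[2]+np.pi/2,s[2]-np.pi/2):
    q=[np.cos(a/2),np.sin(a/2),0,0]
    for y in (-.1,0.02,.1): print(a,y,inverse_kinematics(s2w(s,[[0,y,.23]])[0],q))
np.save("s.npy",s)
E
```

```text
[ 0.57267422  0.01398738 -0.2797995 ] [-0.9 -1.6  2.2 -1.6  1.4  2.1 -2.8  0.7]
top (304, 242) [-0.06736026] [ 0.2 -0.8]
scene (341, 201) [-0.06378665] [-0.2  0.3]
top (246, 227) [-0.06764662] [ 0.1 -0.5]
scene (380, 227) [-0.06409563] [-1.   1.7]
scene corners [[503.0, 443.0], [210.0, 204.0], [308.0, 170.0], [605.0, 336.0]]
1.2909968299410588 -0.1 [ 0.4531469   0.24932182 -0.43141333  1.84006533  0.1174383   1.07712347
 -0.30210674]
1.2909968299410588 0.02 [ 0.32914968  0.32032383 -0.54325242  1.770187    0.1835179   1.10156737
 -0.55482215]
1.2909968299410588 0.1 [ 0.2435308   0.39547704 -0.61269679  1.69194119  0.24718224  1.13251631
 -0.71840052]
-1.8505958236487343 -0.1 [ 1.06258759  0.5074921  -1.23517047  1.81641809  0.51605718  1.19418248
  2.52763663]
-1.8505958236487343 0.02 [ 0.81502464  0.5850649  -1.23917883  1.75090548  0.58522428  1.238481
  2.28480447]
-1.8505958236487343 0.1 [ 0.64620248  0.66353722 -1.24293554  1.67523542  0.65263517  1.28764543
  2.13437727]
```

Four sightings agree: face at shelf y ≈ -0.066 (within 2 mm), x ≈ 0. Next is the press, with fingers shut and force-guarded.

Run:
```python
from h import *
s=np.load("s.npy"); a=s[2]+np.pi/2; q=[np.cos(a/2),np.sin(a/2),0,0]
P=lambda y,z:s2w(s,[[0,y,z]])[0]
y=-.066+.073+.004
move_gripper(0.0); move_ptp(P(y,.30),q); movel(P(y,.222),q)
f0=read_ft_force()[2]; print(read_time_s(),read_eef_pos(),f0)
for z in np.arange(.219,.195,-.0015):
    movel(P(y,z),q,speed=.03); f=read_ft_force()-0; print(round(z,4),round(read_eef_pos()[2],4),np.round(f,1))
    if f[2]-f0>20: break
im=read_camera("scene"); cv2.imwrite("pics/press.png",cv2.resize(im[120:300,250:490],None,fx=3,fy=3)[:,:,::-1])
print(read_time_s())
```

```text
5.325 [0.57625742 0.02444199 0.22251641] -0.2541979315885997
0.219 0.2199 [-0.  -0.5  0.8]
0.2175 0.2176 [1.  0.8 0.8]
0.216 0.2158 [-0.9 -0.3 -0. ]
0.2145 0.2143 [-0.3  0.5 -0.1]
0.213 0.2128 [-0.3 -0.1  0.3]
0.2115 0.2115 [-0.  -0.7  0.6]
0.21 0.2103 [-0.2  0.3  1.6]
0.2085 0.2088 [-0.8  0.4  2.9]
0.207 0.2071 [0.2 2.3 2.9]
0.2055 0.2057 [0.6 3.  2.6]
0.204 0.2044 [0.7 3.7 4.4]
0.2025 0.203 [-0.7  1.6  6.3]
0.201 0.2024 [-2.2  2.4  9.5]
0.1995 0.2022 [-5.1  0.8 15.1]
0.198 0.202 [-6.7  1.9 19.8]
9.125
```

View pics/press.png

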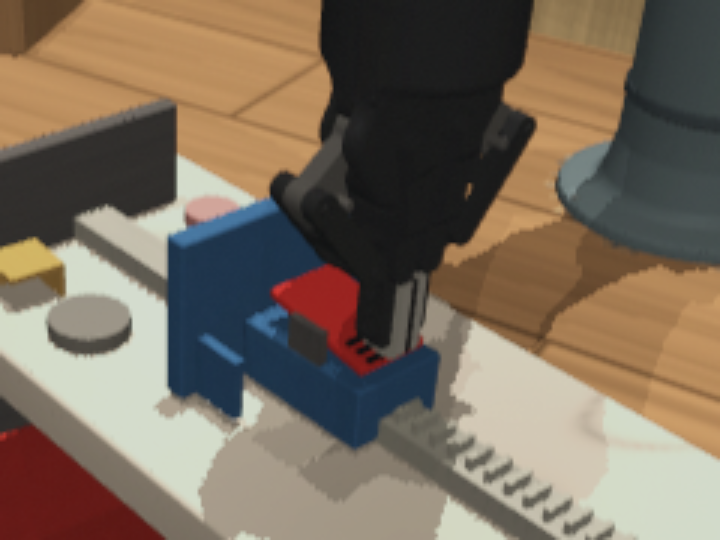

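The rocker is down on its firm stop: the ribbed end is low near (380,350) in the crop, and force rises at constant z. Next I go round over the plate and push.

Run:
```python
from h import *
s=np.load("s.npy"); a=s[2]+np.pi/2; q=[np.cos(a/2),np.sin(a/2),0,0]
P=lambda y,z:s2w(s,[[0,y,z]])[0]
e=np.array([-np.sin(s[2]),np.cos(s[2])])
R=lambda:-read_ft_force()[:2]@e
movel(P(.011,.29),q); movel(P(-.1,.29),q); movel(P(-.1,.204),q); f0=R()
y=-.1; st=.006
while y<.107:
    y+=st if y<.085 else .0015
    movel(P(y,.204),q,speed=.05); f=R()-f0; print(round(y,4),round(f,1),end="; ")
    if f>(12 if y>.08 else 18): break
print(read_time_s(),(read_eef_pos()[:2]-s[:2])@e)
im=read_camera("scene"); cv2.imwrite("pics/push.png",im[:,:,::-1])
```

```text
-0.094 -1.0; -0.088 -1.0; -0.082 -0.9; -0.076 -1.0; -0.07 0.3; -0.064 -0.8; -0.058 -0.6; -0.052 -0.3; -0.046 -1.1; -0.04 0.0; -0.034 -1.4; -0.028 -1.1; -0.022 -1.0; -0.016 -1.3; -0.01 -0.6; -0.004 -0.4; 0.002 -0.6; 0.008 -0.1; 0.014 -0.6; 0.02 -0.8; 0.026 -0.0; 0.032 0.1; 0.038 0.4; 0.044 -0.0; 0.05 -0.3; 0.056 -0.6; 0.062 0.1; 0.068 -0.9; 0.074 -0.5; 0.08 -0.7; 0.086 -0.6; 0.0875 -0.7; 0.089 0.6; 0.0905 1.4; 0.092 -0.1; 0.0935 1.2; 0.095 4.5; 0.0965 6.7; 0.098 8.9; 0.0995 11.6; 0.101 14.4; 22.275 0.09357803066675725
```

View pics/push.png

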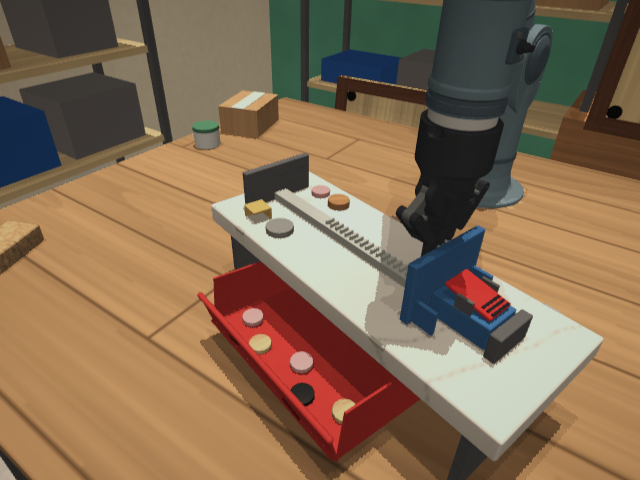

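The stop is against the end post at about (495,330), the rocker is still down, and the pieces haven't moved. I'll back off, lift clear and hand in.

Run:
```python
from h import *
s=np.load("s.npy"); a=s[2]+np.pi/2; q=[np.cos(a/2),np.sin(a/2),0,0]
P=lambda y,z:s2w(s,[[0,y,z]])[0]
movel(P(.05,.204),q,speed=.08); movel(P(.05,.33),q); pause(.3)
read_camera("top"); print(tip_of("top","jaw_face")[:1],project("top",s2w(s,[[0,.106,.198]])))
print(read_time_s(),sign_off())
```

```text
[{'at': [402.2, 222.4], 'confidence': 0.23}] [[164.58404204 204.75891484]]
the job is handed in; nothing more can be done
24.5 None
```

The job is handed in at 24.5 s: rocker pressed to its firm stop, blue stop pushed back until it met the end post, loose pieces untouched. The last check from above didn't find the stop, so its final position rests on the push force and the scene picture.

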